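Set the empty holding jig open on its stop pin

TASK

Two spring-closed holding jigs stand on the modelling bench; get the empty one ready for the next part. With the fingertips, push the upright plate of its sliding jaw away from the fixed fence until the jaw is well past the stop pin, but not hard up against its end stop, then let it go so that it springs back against the pin and stays latched open at mid position. Only push: do not pinch the plate, leave the jig that grips the model fuselage as it is, and do not disturb the tools, jars and other things lying about.

Things in the scene. Friction and masses are not known exactly. Their poses are not given: they have to be found in the camera images.
- empty_jig: the jig that holds no part, its jaw shut against its fence; fixed to the bench; aluminium base 220 x 90 x 14 mm, origin at the centre of its underside. +x is the direction in which the jaw is pushed open, y runs across, z up. In this frame a rear block (near face x = 52 mm, top 40 mm above the bench) ends the travel, and the stop pin lies at y = -30 to -44 mm
- fence_top (a point): centre of the top of the empty jig's fixed fence (20 mm thick along x, 70 mm wide along y), 42 mm above the bench, at x = -55 mm in the jig's frame. The sliding jaw (60 mm wide, 26 mm thick, top also at 42 mm) stands just beyond it and carries the upright push plate
- push_point (a point): centre of the plate's near face (the face towards the fence, whose outward normal is the jig's -x): 64 mm above the bench, on the jig's middle line; at jaw = 0 it lies at x = -35 mm in the jig's frame; it moves with the jaw. The plate is 44 mm wide (along y), 10 mm thick (along x), and reaches from 42 to 84 mm above the bench
- jaw (a joint): travel of the empty jig's jaw along the jig's +x, m: 0 shut, 0.066 hard on the end stop. A spring pushes it back: 3 N at 0, 7 N at 0.066, and up to 4 N more riding over the pin (0.005 to 0.020). From 0.023 it may jump on; past 0.032 the pin rises behind it; let go from there (0.040 to 0.055 is right) it springs back and rests latched at 0.030. Let go sooner, it shuts again
- stop_pin (a joint): the stop pin, a spring-raised steel wedge 22 mm long and 14 mm wide in the base beside the jaw: 0 fully up (14 mm above the base), grows as it is pressed down, to 0.012; the jaw's side tooth rides over its slope when pushed open and is caught by its upright face on the way back
- plate_near: the near half (5 mm thick) of the empty jig's push plate, which faces the fence: the one to push; its origin is that of the jaw, on the underside of the jig
- plate_far: the far half (5 mm thick) of the same plate; same origin
- loaded_jig: the other jig, of the same make and size and axes, gripping a grey model fuselage 175 mm long, 22 mm thick, that lies across it along its y; to be left alone. Origin as for the empty jig
- loaded_jaw (a joint): travel of the loaded jig's jaw, m: 0 where it grips the fuselage, grows as it is pushed open; leave at 0
- jar_mid: a small paint jar, 42 mm across, 54 mm tall, white cap, standing between the two jigs; origin at the centre of its underside; leave it where it is
- jar_back: a small paint jar, 42 mm across, 54 mm tall, black cap, standing beyond the jigs; origin at the centre of its underside; leave it where it is
- glue_bottle: a slim white glue bottle, 30 mm across, 75 mm tall, standing between the two jigs; origin at the centre of its underside; leave it where it is
- sanding_block: a wooden sanding block 95 x 36 x 36 mm, lying beyond the jigs; origin at the centre of its underside; leave it where it is
- cutters: side cutters with red handles, 115 mm long, 14 mm high, lying to the robot's left; origin at the centre of its underside; leave it where it is
- carving_tool: a steel carving tool, 155 mm long, 8 mm thick, lying to the robot's right; origin at the centre of its underside; leave it where it is
- clamp: an orange spring clamp, 90 mm long, 18 mm high, lying beyond the jigs on the left; origin at the centre of its underside; leave it where it is

How it is judged:
By the outcome, as a careful person would: the job done as asked, in the order asked, and still so for the second after the job is handed in, with the robot touching nothing.
It also fails if it takes over 32 s, if anything falls off the work surface, if the arm or the gripper's body presses on something with over 40 N, if the wrist force passes 120 N, or if a joint passes its speed limit or range.

ROBOT

A 6-joint arm with a two-finger parallel gripper is mounted at the origin on the work surface. World frame = base frame: x ahead of the robot, y to its left, z up, the work surface at z = 0. Lengths are in m, angles in degrees, forces in N, time in s.
With the tool pointing down it reaches from about 0.325 to 0.775 m from the base axis. Payload 5.5 kg.
Tool frame: the origin (TCP) lies between the finger pads; the fingertips stand 19 mm ahead of it and the grasp point (between the pads) is the TCP (r.tip_extent is the distance from the TCP to the fingertips, in m); z points along the fingers, y is the direction in which the jaws open and shut (so a half turn about z gives the same grasp; the last joint's range is limited). The gripper opens to 85 mm and grips with 20 to 120 N. Pads are 22 mm wide; open, the fingers measure 114 mm over their backs; the gripper's body (76 mm by 85 mm) begins 54 mm behind the grasp point. The pads swing forward as they close: fully open they stand 13 mm farther back than shut.
Start: joints at [61.266, 5.22, 70.514, -0, 104.267, -3.249], TCP at [0.258, 0.542, 0.25] pointing down, gripper open.
Joint ranges: [-164.24, 164.24], [-49.07, 125.15], [9.68, 141.18], [-86.29, 266.29], [3.28, 154.24], [-151.56, 151.56]. Speed limits (degrees/s): [147.25, 147.25, 172.46, 180, 180, 180].

INTERFACE

Orientations are given as [roll, pitch, yaw] about the fixed x, y, z axes, in that order (R = Rz(yaw) Ry(pitch) Rx(roll)).
In Python, from bench import r gives the robot as it stands.
- The arm moves only by the tool arm_command, never from a script. Its arguments are lists of equal length, an entry for each row: "delta_pos": the shift along the tool's x, y, z in cm, a list of three; "dr": the turn, a rotation vector about the tool's x, y, z in degrees, a list of three; "gripper": the finger opening in cm, from 0 to 8.54. In form: {"delta_pos": [[x, y, z], ...], "dr": [[rx, ry, rz], ...], "gripper": [gripper, ...]}. A call has exactly 10 rows; each row shifts and turns the commanded pose from where the row before left it, along the tool's axes as they then stand; what a row does not reach is not made up. A row lasts 1/10 s, in which the tool goes at most 50 mm and 8.59 degrees, less where a joint would pass 70% of its speed; a pose out of reach is approached as far as the arm can. A call is refused whole if a number of a shift passes 5 or a number of a turn 8.59, either way. A call with a gripper value outside its range is refused whole. The fingers move at their own pace and stop on an object; "force" is the grip in N (left out, the last holds). Time passes only in rows, so rows that do not move let the fingers close, or fill a call up. It gives the time, the measured TCP pose, the force and the opening at its end, in the units of the state.
- r.get_obs(): the state, without advancing time (a new reading comes with each control period).
- r.grab_frame(name): name is "scene" or "top" or "wrist"; returns (picture, depth): 420x560x3 uint8, red, green, blue; 420x560 float32, m along the optical axis (not along the pixel's ray), 0 where there is no reading.
- r.camera_model(name): a dict with "camera_matrix" (3x3 intrinsics, pixels), "extrinsics" (4x4, takes a point from world to camera coordinates). Camera axes: x right, y down, z forward; pixel columns grow to the right and rows downward; lengths in m; the calibration is good to about 2 mm. A picture is of the moment at which its call begins: read the wrist's pose just before it. camera_model takes no time and is no camera call; for the wrist camera it gives the pose at the moment of the call.
- r.close_job(): hands the job in, once; it reports no verdict.
The state is a dict: "time_s": time; "qpos": joint angles; "qd": joint speeds; "joint_efforts": joint torques, N m; "tool_pos": TCP position; "eef_rot": TCP orientation; "contact_force": force on the tool from outside, world axes, zero at the start; "torque": the same for the moment, N m; "grip_width": opening from 0.0 (shut) to 1.0 (fully open).
Only numpy, scipy, OpenCV 4.12 (cv2) and the standard library are available. Lean on these libraries where they do the work, as an engineer would, in place of code of your own. Each camera call takes 0.05 s, during which the arm holds its last target. There are 200 camera calls.

## Working session

There is one attempt and no reset: what is moved stays moved. The work goes in short steps, Python scripts to look and compute and a tool call to move; the robot and the scene stay as the last step left them, time stands still between calls to the robot, and variables do not carry over. Pictures are saved under pics/ and viewed, about 8 in all and at most 12, crops included, and the job is handed in when it is done.

Besides the shell and the picture viewer there is one more tool, called after "Emit:" as a command line: name --argument value ..., lists and objects as JSON in quotes. arm_command: Moves the arm, as the interface text tells. Its arguments: {"type":"object","properties":{"delta_pos":{"type":"array","items":{"type":"array","items":{"type":"number"}}},"dr":{"type":"array","items":{"type":"array","items":{"type":"number"}}},"gripper":{"type":"array","items":{"type":"number"}},"force":{"type":"number"}},"required":["delta_pos","dr","gripper"]}

```bash
mkdir -p pics; ls
python3 - <<'E'
from bench import r
import cv2,numpy as np
print(r.get_obs())
for n in("top","scene"):
    p,d=r.grab_frame(n); cv2.imwrite(f"pics/{n}0.png",p[:,:,::-1]); np.savez(f"{n}0.npz",p=p,d=d,K=r.camera_model(n)["camera_matrix"],E=r.camera_model(n)["extrinsics"])
E
```

```text
pics
{'time_s': 0.0, 'qpos': array([ 6.12654912e+01,  5.26499555e+00,  7.05833198e+01,  1.10757426e-03,
        1.04269649e+02, -3.24895022e+00]), 'qd': array([0.03545236, 0.10968848, 0.05626984, 0.06899408, 0.03317644,
       0.01900604]), 'joint_efforts': array([ 9.16699501e-04, -4.58729446e+01, -4.18025351e+01,  7.20369940e-05,
        1.14634994e-02, -3.03886384e-05]), 'tool_pos': array([0.25804124, 0.5413839 , 0.24911695]), 'eef_rot': array([-1.79882286e+02, -7.75782050e-03,  1.54514705e+02]), 'contact_force': array([0.98352323, 0.35961598, 0.17836327]), 'torque': array([-0.01946998, -0.0341247 ,  0.05852208]), 'grip_width': 1.0019191368675013}
```

View pics/top0.png

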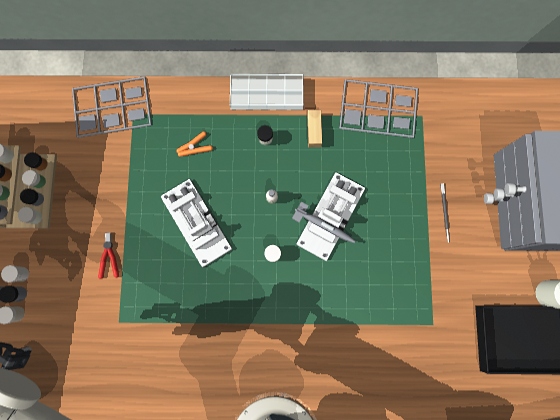

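View pics/scene0.png

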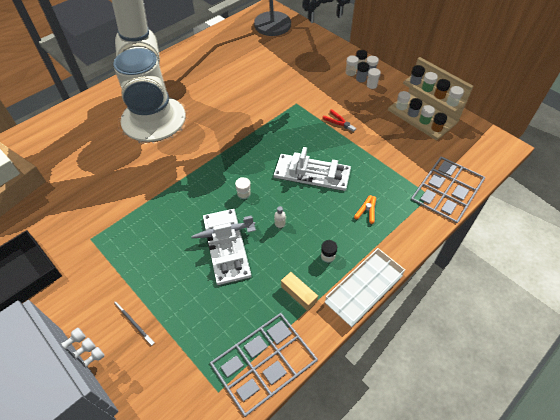

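The top view shows the empty jig at about (196,222) and the loaded jig with the fuselage at (332,216). Next I'll measure the empty jig from depth.

```bash
cat > h.py <<'E'
import numpy as np,cv2
def cloud(f):
    z=np.load(f);d=z["d"];K=z["K"];E=z["E"]
    v,u=np.mgrid[:d.shape[0],:d.shape[1]]
    c=np.stack([(u-K[0,2])/K[0,0]*d,(v-K[1,2])/K[1,1]*d,d],-1)
    return z["p"],(c-E[:3,3])@E[:3,:3]
E
python3 - <<'E'
from h import *
ims=[]
for n,(u0,u1,v0,v1) in(("top",(155,240,170,275)),("scene",(265,360,140,200))):
    p,w=cloud(n+"0.npz"); print(n, w[222,196], w[250,215])
    c=w[v0:v1,u0:u1].reshape(-1,3)
    m=(c[:,2]>0.008)&(c[:,2]<0.12)
    c=c[m]; b=c[(c[:,2]<.02)]
    print(len(c),cv2.minAreaRect(c[:,:2].astype(np.float32)))
    print("base med z",np.median(b[:,2]),len(b))
    for lo,hi in((.036,.046),(.046,.078),(.078,.09)):
        s=c[(c[:,2]>lo)&(c[:,2]<hi)]; print(lo,len(s),s.mean(0),cv2.minAreaRect(s[:,:2].astype(np.float32)) if len(s)>3 else 0)
    ims.append(cv2.resize(p[v0:v1,u0:u1,::-1],None,fx=4 if n=="scene" else 5,fy=4 if n=="scene" else 5,interpolation=cv2.INTER_CUBIC))
h=max(i.shape[0] for i in ims)
o=np.hstack([cv2.copyMakeBorder(i,0,h-i.shape[0],0,0,cv2.BORDER_CONSTANT) for i in ims]);cv2.imwrite("pics/crop.png",o)
E
```

```text
top [0.53855455 0.20952147 0.01387394] [0.46582539 0.15746395 0.01289702]
2903 ((0.5458617806434631, 0.2042544186115265), (0.21799145638942719, 0.2697681486606598), 88.4143295288086)
base med z 0.014948782584950911 1801
0.036 572 [0.54054855 0.21047587 0.04128373] ((0.551164448261261, 0.2179698646068573), (0.15703657269477844, 0.06967796385288239), 32.48024368286133)
0.046 80 [0.50865668 0.19016402 0.05552205] ((0.5332769155502319, 0.2158055305480957), (0.12247805297374725, 0.06300674378871918), 41.728763580322266)
0.078 81 [0.51401226 0.19539775 0.08452309] ((0.5147806406021118, 0.1951042115688324), (0.01032309141010046, 0.043565284460783005), 33.63214874267578)
scene [ 0.44123045 -0.15359972 -0.00081785] [ 0.55581794 -0.17546677  0.00975205]
1770 ((0.541303277015686, 0.2099342942237854), (0.2197280079126358, 0.09445971995592117), 32.20235824584961)
base med z 0.012842050251878807 1032
0.036 316 [0.53602964 0.20379133 0.03974955] ((0.5507827997207642, 0.21923506259918213), (0.15564128756523132, 0.07479473948478699), 34.2786750793457)
0.046 42 [0.5248691  0.18726114 0.06151083] ((0.5518431067466736, 0.19335442781448364), (0.1255771815776825, 0.0379812978208065), 0.6535318493843079)
0.078 43 [0.5155351  0.19470075 0.08248808] ((0.5152527093887329, 0.19520780444145203), (0.010100141167640686, 0.043994951993227005), 31.74554443359375)
```

View pics/crop.png

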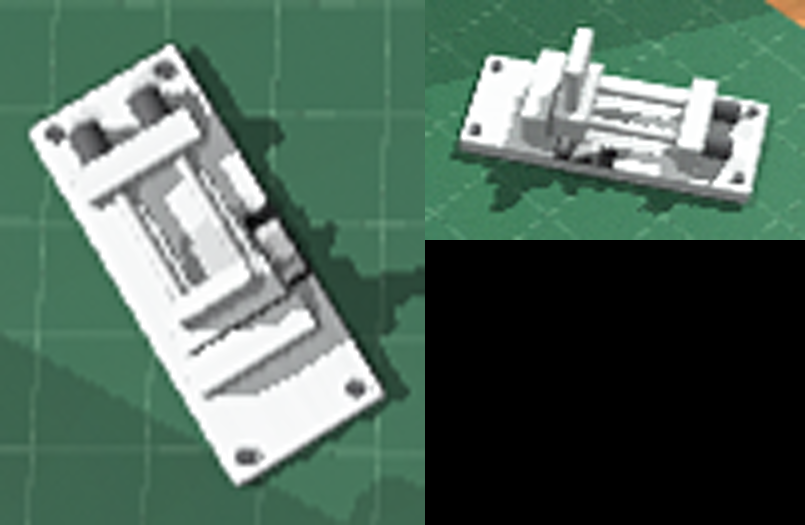

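The crop confirms an empty, shut jig. Its axis is at about 32.3° and its origin at about (0.541, 0.210). The plate centre measures (0.515, 0.195) and the model predicts (0.516, 0.194), so they agree. I'll turn so that tool x = -jig x, with the fingers shut.

Emit:
arm_command --delta_pos '[[0, 0, 0], [0, 0, 0], [0, 0, 0], [0, 0, 0], [0, 0, 0], [0, 0, 0], [0, 0, 0], [0, 0, 0], [0, 0, 0], [0, 0, 0]]' --dr '[[0, 0, -4], [0, 0, -7], [0, 0, -8], [0, 0, -8], [0, 0, -8], [0, 0, -8], [0, 0, -8], [0, 0, -5], [0, 0, -1.8], [0, 0, 0]]' --gripper '[0, 0, 0, 0, 0, 0, 0, 0, 0, 0]' --force 40

```text
time_s: 1.1
tool_pos: [0.2581, 0.5415, 0.2496]
eef_rot: [-180.0, -0.1, -147.7]
contact_force: [-0.1, -0.2, 1.0]
grip_width: 0.0
```

Emit:
arm_command --delta_pos '[[0, -1.5, 0], [0, -3, 0], [0, -4, 0], [0, -4, 0], [0, -4, 0], [0, -4, 0], [0, -4, 0], [0, -3, 0], [0, -1.5, 0], [0, 0, 0]]' --dr '[[0, 0, 0], [0, 0, 0], [0, 0, 0], [0, 0, 0], [0, 0, 0], [0, 0, 0], [0, 0, 0], [0, 0, 0], [0, 0, 0], [0, 0, 0]]' --gripper '[0, 0, 0, 0, 0, 0, 0, 0, 0, 0]'

```text
time_s: 2.1
tool_pos: [0.414, 0.2948, 0.2503]
eef_rot: [-180.0, 0.0, -147.9]
contact_force: [1.2, -0.3, -0.1]
grip_width: -0.001
```

Emit:
arm_command --delta_pos '[[0, -1.5, 0], [0, -3, 0], [0, -4, 0], [0, -3.5, 0], [0, -2, 0], [0, 0, 0], [0, 0, 0], [0, 0, 0], [0, 0, 0], [0, 0, 0]]' --dr '[[0, 0, 0], [0, 0, 0], [0, 0, 0], [0, 0, 0], [0, 0, 0], [0, 0, 0], [0, 0, 0], [0, 0, 0], [0, 0, 0], [0, 0, 0]]' --gripper '[0, 0, 0, 0, 0, 0, 0, 0, 0, 0]'

```text
time_s: 3.1
tool_pos: [0.4876, 0.179, 0.2504]
eef_rot: [180.0, 0.0, -147.6]
contact_force: [-0.8, -0.1, -0.8]
grip_width: 0.003
```

```bash
cat > m.py <<'E'
from bench import r
from h import *
import sys
def snap(tag,n="wrist"):
    o=r.get_obs();cm=r.camera_model(n);p,d=r.grab_frame(n)
    f=f"{n}{tag}.npz";np.savez(f,p=p,d=d,K=cm["camera_matrix"],E=cm["extrinsics"]);cv2.imwrite(f"pics/{n}{tag}.png",p[:,:,::-1])
    return o,f
def jig(P,o=(0.5413,.2099),a=32.3):
    a=np.radians(a);q=np.asarray(P)[...,:2]-o
    return np.stack([q@[np.cos(a),np.sin(a)],q@[-np.sin(a),np.cos(a)]],-1)
def report(tag):
    o,f=snap(tag);print("tip_extent",r.tip_extent,"tcp jig",jig(o["tool_pos"])*1e3,o["tool_pos"],o["eef_rot"],o["contact_force"])
    for f in(f,snap(tag,"top")[1],snap(tag,"scene")[1]):
        p,w=cloud(f);c=w.reshape(-1,3);j=jig(c)*1e3;z=c[:,2]*1e3
        for nm,k in(("plate",(abs(z-84)<4)&(j[:,0]>-50)&(j[:,0]<45)&(abs(j[:,1])<30)),("rear",(abs(z-40)<3)&(j[:,0]>48)&(j[:,0]<75)&(abs(j[:,1])<45)),("fence",(abs(z-42)<3)&(j[:,0]<-46)&(j[:,0]>-75)&(abs(j[:,1])<45)),("base",(abs(z-14)<4)&(abs(j[:,0])<130)&(abs(j[:,1])<60))):
            if k.sum()>15: print(f,nm,k.sum(),np.percentile(j[k],[2,98],0).round(1).tolist(),"z",np.median(z[k]).round(1),"rect",[np.round(x,4) for x in cv2.minAreaRect(c[k,:2].astype(np.float32))])
if __name__=="__main__": report(sys.argv[1])
E
python3 m.py A
```

```text
tip_extent 0.019 tcp jig [-61.84397957   2.58833431] [0.48764256 0.17904134 0.25038916] [ 1.79996721e+02  9.13211546e-03 -1.47597072e+02] [-0.82760499 -0.0864476  -0.78985562]
wristA.npz plate 684 [[-35.8, -17.5], [-25.9, 24.7]] z 83.4 rect [array([0.5134, 0.1965]), array([0.0108, 0.044 ]), np.float64(32.395)]
wristA.npz fence 1599 [[-65.2, -29.6], [-46.4, 37.1]] z 41.3 rect [array([0.492, 0.183]), array([0.0201, 0.0697]), np.float64(32.3985)]
wristA.npz base 8209 [[-109.2, -40.2], [56.3, 47.6]] z 13.4 rect [array([0.5299, 0.2065]), array([0.1977, 0.0911]), np.float64(32.4314)]
topA.npz fence 91 [[-65.1, -32.4], [-46.1, 4.9]] z 41.9 rect [array([0.5015, 0.1686]), array([0.0193, 0.0389]), np.float64(32.1896)]
topA.npz base 466 [[-109.7, -42.8], [45.2, 43.2]] z 14.7 rect [array([0.5195, 0.1979]), array([0.1713, 0.0897]), np.float64(32.3978)]
sceneA.npz plate 43 [[-34.9, -22.1], [-25.1, 25.4]] z 82.7 rect [array([0.5151, 0.1954]), array([0.01 , 0.048]), np.float64(32.5019)]
sceneA.npz rear 79 [[52.7, -33.9], [69.8, 33.5]] z 39.1 rect [array([0.5923, 0.2437]), array([0.0177, 0.0728]), np.float64(32.283)]
sceneA.npz fence 74 [[-64.3, -31.9], [-46.5, 33.1]] z 40.9 rect [array([0.4934, 0.1817]), array([0.0184, 0.069 ]), np.float64(31.6038)]
sceneA.npz base 880 [[-106.1, -43.8], [106.6, 44.1]] z 13.0 rect [array([0.5411, 0.2102]), array([0.2188, 0.0946]), np.float64(32.8983)]
```

View pics/wristA.png

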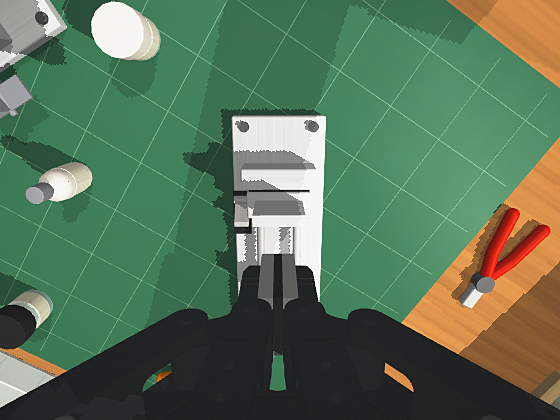

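The wrist view shows the plate at (278,208) behind the fence at (278,175). The plate edges sit at jig x ≈ -36 and y ≈ ±24, which matches the model. I'll back off 6 mm and descend so the tips sit 55 mm above the bench.

Emit:
arm_command --delta_pos '[[0.3, -0.1, 1], [0.3, 0, 2], [0, 0, 3], [0, 0, 3], [0, 0, 3], [0, 0, 2.5], [0, 0, 1.8], [0, 0, 1], [0, 0, 0.3], [0, 0, 0]]' --dr '[[0, 0, 0], [0, 0, 0], [0, 0, 0], [0, 0, 0], [0, 0, 0], [0, 0, 0], [0, 0, 0], [0, 0, 0], [0, 0, 0], [0, 0, 0]]' --gripper '[0, 0, 0, 0, 0, 0, 0, 0, 0, 0]'

```text
time_s: 4.25
tool_pos: [0.4835, 0.1741, 0.0744]
eef_rot: [-180.0, -0.0, -147.7]
contact_force: [-0.7, 0.4, 0.1]
grip_width: 0.005
```

Emit:
arm_command --delta_pos '[[-0.3, 0, 0], [-0.3, 0, 0], [-0.3, 0, 0], [-0.3, 0, 0], [-0.3, 0, 0], [-0.3, 0, 0], [-0.3, 0, 0], [-0.3, 0, 0], [-0.3, 0, 0], [0, 0, 0]]' --dr '[[0, 0, 0], [0, 0, 0], [0, 0, 0], [0, 0, 0], [0, 0, 0], [0, 0, 0], [0, 0, 0], [0, 0, 0], [0, 0, 0], [0, 0, 0]]' --gripper '[0, 0, 0, 0, 0, 0, 0, 0, 0, 0]'

```text
time_s: 5.25
tool_pos: [0.5064, 0.1887, 0.0742]
eef_rot: [180.0, -0.0, -147.7]
contact_force: [-2.2, -1.1, 2.2]
grip_width: -0.001
```

```bash
python3 m.py B
```

```text
tip_extent 0.019 tcp jig [-40.86416359   0.7277939 ] [0.50637018 0.18867931 0.07421073] [ 1.79994699e+02 -2.88190795e-02 -1.47680635e+02] [-2.22914366 -1.12824127  2.1881597 ]
wristB.npz plate 409 [[-47.5, -12.5], [-19.0, 14.1]] z 83.2 rect [array([0.5115, 0.1873]), array([0.032 , 0.0251]), np.float64(9.1845)]
wristB.npz fence 6375 [[-65.4, -29.6], [-46.8, 36.5]] z 41.3 rect [array([0.4921, 0.1829]), array([0.0199, 0.07  ]), np.float64(32.4005)]
wristB.npz base 19978 [[-109.5, -40.1], [6.5, 47.0]] z 13.5 rect [array([0.5154, 0.1971]), array([0.1633, 0.0913]), np.float64(32.2454)]
topB.npz fence 88 [[-65.1, -32.4], [-46.3, 36.0]] z 42.3 rect [array([0.4929, 0.1817]), array([0.0192, 0.0694]), np.float64(32.5982)]
topB.npz base 427 [[-109.4, -42.7], [-37.2, 45.4]] z 14.7 rect [array([0.5398, 0.211 ]), array([0.2192, 0.09  ]), np.float64(32.381)]
sceneB.npz plate 41 [[-38.1, -20.3], [-18.7, 22.2]] z 82.5 rect [array([0.5204, 0.1972]), array([0.0207, 0.0442]), np.float64(15.7748)]
sceneB.npz rear 81 [[52.4, -33.5], [69.0, 34.2]] z 38.9 rect [array([0.5924, 0.2432]), array([0.0173, 0.0732]), np.float64(32.1346)]
sceneB.npz fence 59 [[-64.5, -34.3], [-47.5, 23.4]] z 40.7 rect [array([0.4967, 0.1757]), array([0.0174, 0.06  ]), np.float64(33.9193)]
sceneB.npz base 913 [[-106.3, -44.0], [107.2, 43.9]] z 13.0 rect [array([0.5414, 0.2106]), array([0.219 , 0.0946]), np.float64(32.5236)]
```

View pics/wristB.png

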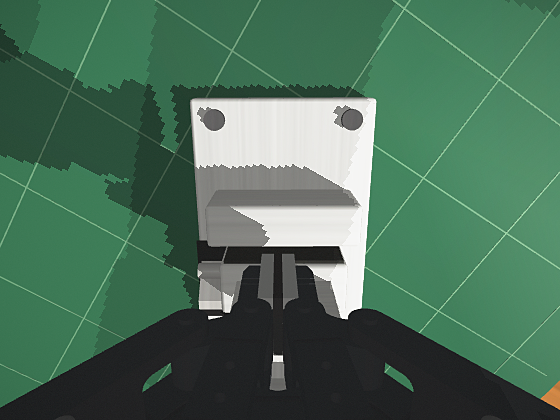

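The jaw has just begun to open: the dark gap is at (278,252), jaw ≈ 5 mm by both the tool pose and the scene depth. I'll push on gently to about 45 mm.

Emit:
arm_command --delta_pos '[[-0.3, 0, 0], [-0.3, 0, 0], [-0.3, 0, 0], [-0.3, 0, 0], [-0.3, 0, 0], [-0.3, 0, 0], [-0.3, 0, 0], [-0.3, 0, 0], [-0.3, 0, 0], [-0.3, 0, 0]]' --dr '[[0, 0, 0], [0, 0, 0], [0, 0, 0], [0, 0, 0], [0, 0, 0], [0, 0, 0], [0, 0, 0], [0, 0, 0], [0, 0, 0], [0, 0, 0]]' --gripper '[0, 0, 0, 0, 0, 0, 0, 0, 0, 0]'

```text
time_s: 6.4
tool_pos: [0.5313, 0.2045, 0.0742]
eef_rot: [180.0, -0.1, -147.7]
contact_force: [-5.3, -2.5, 3.6]
grip_width: 0.001
```

Emit:
arm_command --delta_pos '[[-0.3, 0, 0], [-0.3, 0, 0], [-0.2, 0, 0], [-0.2, 0, 0], [-0.1, 0, 0], [0, 0, 0], [0, 0, 0], [0, 0, 0], [0, 0, 0], [0, 0, 0]]' --dr '[[0, 0, 0], [0, 0, 0], [0, 0, 0], [0, 0, 0], [0, 0, 0], [0, 0, 0], [0, 0, 0], [0, 0, 0], [0, 0, 0], [0, 0, 0]]' --gripper '[0, 0, 0, 0, 0, 0, 0, 0, 0, 0]'

```text
time_s: 7.4
tool_pos: [0.5405, 0.2104, 0.0742]
eef_rot: [180.0, -0.1, -147.7]
contact_force: [-5.5, -2.2, 3.1]
grip_width: 0.003
```

```bash
python3 m.py C
python3 - <<'E'
import cv2,numpy as np
a=cv2.imread("pics/sceneC.png")[130:210,255:365];cv2.imwrite("pics/cropC.png",cv2.resize(a,None,fx=5,fy=5,interpolation=cv2.INTER_CUBIC))
E
```

```text
tip_extent 0.019 tcp jig [-0.38450134  0.83176362] [0.54053054 0.2103976  0.07423289] [ 1.79982617e+02 -6.99164162e-02 -1.47684083e+02] [-5.49152708 -2.16201922  3.06412445]
wristC.npz plate 863 [[-10.9, -12.1], [20.8, 14.0]] z 83.6 rect [array([0.5452, 0.2089]), array([0.0329, 0.025 ]), np.float64(8.9382)]
wristC.npz rear 177 [[58.9, -1.9], [68.8, 3.8]] z 39.4 rect [array([0.5947, 0.2447]), array([0.011 , 0.0057]), np.float64(32.2034)]
wristC.npz fence 7896 [[-65.2, -29.6], [-46.5, 36.6]] z 41.3 rect [array([0.4922, 0.1831]), array([0.0196, 0.0701]), np.float64(32.2464)]
wristC.npz base 37101 [[-108.7, -39.8], [39.3, 46.9]] z 13.5 rect [array([0.5361, 0.2104]), array([0.2133, 0.0915]), np.float64(32.4409)]
topC.npz fence 82 [[-65.2, -32.1], [-46.2, 36.0]] z 42.7 rect [array([0.493 , 0.1817]), array([0.0196, 0.0687]), np.float64(32.3421)]
topC.npz base 697 [[-108.8, -42.8], [9.3, 45.6]] z 14.7 rect [array([0.5184, 0.1971]), array([0.1683, 0.091 ]), np.float64(32.5925)]
sceneC.npz plate 40 [[-4.5, -20.8], [21.9, 23.3]] z 82.7 rect [array([0.5557, 0.2177]), array([0.0253, 0.0464]), np.float64(6.3493)]
sceneC.npz rear 89 [[52.4, -34.2], [70.0, 32.3]] z 39.2 rect [array([0.5939, 0.2441]), array([0.021 , 0.0712]), np.float64(32.2526)]
sceneC.npz fence 78 [[-63.4, -32.5], [-46.6, 35.1]] z 41.1 rect [array([0.4946, 0.1812]), array([0.0175, 0.0702]), np.float64(32.1333)]
sceneC.npz base 913 [[-106.0, -44.0], [105.7, 43.8]] z 12.9 rect [array([0.5411, 0.2106]), array([0.2193, 0.0948]), np.float64(32.3893)]
```

View pics/cropC.png

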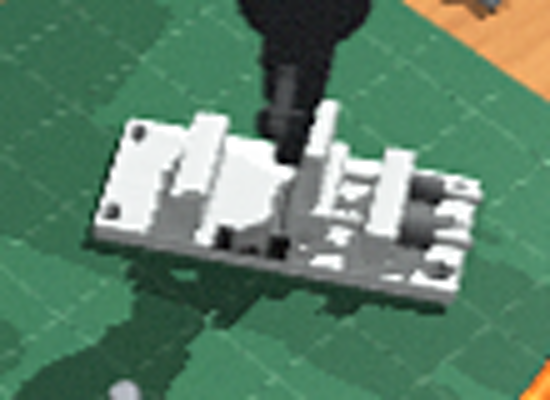

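The plate is at (325,150), well past the pin. Its far edge is at about +21, so jaw ≈ 46 mm and inside the wanted range. Now I'll let go by withdrawing back, then up.

Emit:
arm_command --delta_pos '[[1, 0, 0], [2, 0, 0], [2, 0, 0], [0.5, 0, 0], [0, 0, 0], [0, 0, 0], [0, 0, -2], [0, 0, -4], [0, 0, -4], [0, 0, -3]]' --dr '[[0, 0, 0], [0, 0, 0], [0, 0, 0], [0, 0, 0], [0, 0, 0], [0, 0, 0], [0, 0, 0], [0, 0, 0], [0, 0, 0], [0, 0, 0]]' --gripper '[0, 0, 0, 0, 0, 0, 0, 0, 0, 0]'

```text
time_s: 8.55
tool_pos: [0.4956, 0.1817, 0.2072]
eef_rot: [-180.0, 0.2, -147.7]
contact_force: [1.2, 0.5, 0.1]
grip_width: -0.001
```

Emit:
arm_command --delta_pos '[[1, 0, -2], [1, 0, -1], [1, 0, 0], [1, 0, 0], [0, 0, 0], [0, 0, 0], [0, 0, 0], [0, 0, 0], [0, 0, 0], [0, 0, 0]]' --dr '[[0, 0, 0], [0, 0, 0], [0, 0, 0], [0, 0, 0], [0, 0, 0], [0, 0, 0], [0, 0, 0], [0, 0, 0], [0, 0, 0], [0, 0, 0]]' --gripper '[0, 0, 0, 0, 0, 0, 0, 0, 0, 0]'

```text
time_s: 9.55
tool_pos: [0.4608, 0.1598, 0.2342]
eef_rot: [180.0, -0.0, -147.7]
contact_force: [0.3, -0.4, -0.7]
grip_width: -0.002
```

```bash
python3 m.py D
python3 - <<'E'
import cv2,numpy as np
from h import *
a=cv2.imread("pics/sceneD.png");cv2.imwrite("pics/cropD.png",cv2.resize(a[90:330,100:420],None,fx=2.4,fy=2.4,interpolation=cv2.INTER_CUBIC))
# what changed in scene, away from the arm
p0,w0=cloud("scene0.npz");p1,w1=cloud("sceneD.npz")
k=(abs(w0[...,2]-w1[...,2])>.006)&(w1[...,2]<.1)&(w0[...,2]<.1);n,l,s,c=cv2.connectedComponentsWithStats(k.astype(np.uint8))
print([(s[i,4],c[i].round()) for i in range(1,n) if s[i,4]>6])
E
```

```text
tip_extent 0.019 tcp jig [-94.79639627   0.6940886 ] [0.46080134 0.15983201 0.23416167] [ 1.79997150e+02 -6.97962971e-03 -1.47678352e+02] [ 0.34712456 -0.35338655 -0.65440899]
wristD.npz fence 1593 [[-65.7, -30.0], [-46.9, 36.7]] z 41.3 rect [array([0.4919, 0.1829]), array([0.0202, 0.07  ]), np.float64(32.4982)]
wristD.npz base 7435 [[-109.9, -40.3], [24.8, 47.4]] z 13.5 rect [array([0.5137, 0.1961]), array([0.1605, 0.0911]), np.float64(32.3373)]
topD.npz base 351 [[-109.3, -43.0], [108.3, 44.6]] z 14.8 rect [array([0.5423, 0.2075]), array([0.222 , 0.0903]), np.float64(29.9108)]
sceneD.npz plate 43 [[-5.2, -22.1], [4.8, 22.8]] z 83.2 rect [array([0.5416, 0.2094]), array([0.0102, 0.0471]), np.float64(33.895)]
sceneD.npz rear 84 [[52.7, -32.2], [70.7, 33.9]] z 39.1 rect [array([0.5934, 0.244 ]), array([0.0202, 0.0694]), np.float64(33.8157)]
sceneD.npz fence 81 [[-63.4, -33.0], [-46.8, 33.8]] z 41.0 rect [array([0.4943, 0.18  ]), array([0.0179, 0.0717]), np.float64(33.2002)]
sceneD.npz base 925 [[-106.0, -44.1], [107.3, 44.8]] z 13.1 rect [array([0.5409, 0.2112]), array([0.2191, 0.0937]
[... 16755 characters left out ...]
3.])), (np.int32(9), array([293., 412.])), (np.int32(27), array([334., 414.])), (np.int32(21), array([366., 416.])), (np.int32(7), array([390., 412.])), (np.int32(7), array([494., 413.])), (np.int32(7), array([535., 411.])), (np.int32(20), array([358., 416.])), (np.int32(11), array([403., 415.])), (np.int32(42), array([447., 414.])), (np.int32(26), array([298., 418.])), (np.int32(17), array([347., 417.])), (np.int32(17), array([375., 416.])), (np.int32(8), array([456., 416.])), (np.int32(14), array([469., 417.])), (np.int32(10), array([476., 416.])), (np.int32(8), array([481., 416.])), (np.int32(7), array([540., 416.])), (np.int32(7), array([388., 418.])), (np.int32(9), array([516., 418.]))]
```

View pics/cropD.png

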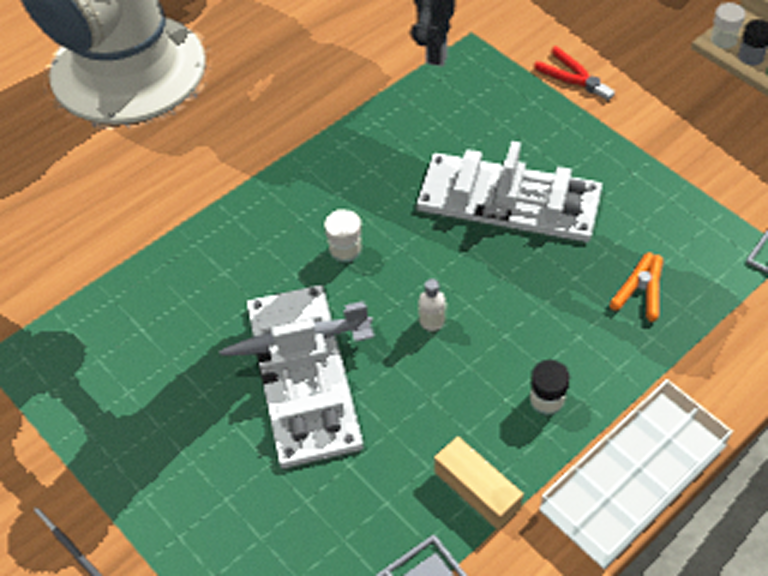

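The plate is now at (512,170), spanning x -5 to +5 in the jig frame. That puts the jaw at 30 mm, latched. The model, jars, bottle and tools look unmoved, the gripper is clear and the force is about 0, so I'm handing in.

```bash
python3 -c "
from bench import r
print(r.close_job())"
```

```text
the job is handed in; nothing more can be done
None
```

The empty jig's jaw is latched open at mid position, and the job is handed in at about 10 s of the 32 s allowed. I pushed the plate with the shut fingertips to about 46 mm of travel, with about 7 N measured at the tool when I checked. I then drew back so the jaw sprang onto the pin, and lifted clear.

- **Jaw position:** the scene camera puts the plate at x = -5 to +5 mm in the jig's frame, which is a jaw travel of about 30 mm, the latched position. The overhead and wrist cameras did not give a plate reading after the release, so this rests on the scene camera alone.
- **Other things:** by eye in the last scene view, the loaded jig, jars, glue bottle, sanding block, cutters, carving tool and clamp had not moved. My automatic before/after depth comparison was too noisy to confirm it. The one sizeable change near the jigs was the empty jig itself.
- **Contact:** the gripper was clear of everything at hand-in, with the measured force down to noise (under 1 N).

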